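# Slide a test cassette along the guide rail into the reader

### The job

Load the test cassette that lies on the reader's loading shelf, with the fingertips only: push it sideways until its whole long edge lies against the guide rail, then slide it along the rail into the slot until it is fully home against the stop, still lying along the rail. Keep it flat on the shelf all the way, never picking it up, and leave the other things on the table where they are.

Things in the scene. Friction and masses are not known exactly. Their poses are not given: they have to be found in the camera images.
- reader: Desktop strip reader, fixed. White housing (130 mm deep, 190 wide, top 62 mm above the table) with a grey loading shelf on the robot's side. Origin: at table height under the inner face of the guide rail, in the plane of the housing's front. x runs along the rail into the slot, y from shelf to rail, z up. Shelf top: 12 mm above the table, x -185 to 0, y -165 to 0 mm.
- slot_mouth (a point): Where the rail's inner face meets the housing's front, at shelf height (12 mm above the reader's origin, same axes). The aluminium guide rail runs from here 185 mm along -x; it stands 8 mm above the shelf, 10 mm thick, inner face at y = 0. The slot opens here: 31 mm wide (y -31 to 0 mm, left wall in line with the rail), roof 15 mm above the shelf.
- end_stop (a point): Left inner corner of the slot, at shelf height, 36 mm past the mouth (+x): the rail line meets the solid end stop. The cassette's leading end comes to rest here; 44 mm of it then stick out of the slot, its outer end level with a thin dark line across the shelf at reader x = -44 mm. Nothing latches.
- lead_in (a point): Outer tip of the slanted lead-in cheek on the right of the slot mouth, at shelf height: 12 mm in front of the housing and 43 mm from the rail face. From here the cheek (10 mm high, 4 mm thick) closes to the slot's right wall, 31 mm from the rail line, at the mouth.
- cassette: The test cassette to load: off-white flat plastic box 80 mm long (its x), 28 wide (y), 9 high, about 20 g, lying loose on the shelf clear of the rail, turned up to 0.45 rad to it. Origin: centre of its underside. +x points to the end with the oblong strip window, which enters first; the round sample well is near the other end. It slides easily (plastic on plastic).
- window_end (a point): Middle of the cassette's leading short end (window end), at its underside, 40 mm from its origin. It lies 14 mm from the rail face when the long edge is against the rail.
- well_end (a point): Middle of the cassette's trailing short end (sample-well end), at its underside, 40 mm from the origin.
- spare_cassette: Another cassette of the same kind, lying on the table to the right of the shelf. Leave it. Origin: centre of its underside.
- buffer_bottle: Small dropper bottle with a pointed cap, 32 mm across, 82 mm tall, standing on the table to the right of the shelf. Leave it. Origin: centre of its underside.
- timer: Flat square bench timer 62 x 62 x 20 mm on the table to the right of the shelf. Leave it. Origin: centre of its underside.
- tube_tray: White foam tray 112 x 72 x 32 mm with round wells and three capped tubes (50 mm high in all), on the table to the left of the rail. Leave it. Origin: centre of its underside.
Things that resemble listed ones, but are neither listed nor needed, are in the scene too. What is shaped like the cassette but black or green is not meant.

How it is judged:
By the outcome, as a careful person would: the job done as asked, in the order asked, and still so for the second after the job is handed in, with the robot touching nothing.
It also fails if it takes over 51 s, if anything falls off the work surface, if the arm or the gripper's body presses on something with over 40 N, if the wrist force passes 120 N, or if a joint passes its speed limit or range.

### The arm

A 6-joint arm with a two-finger parallel gripper is mounted at the origin on the work surface. World frame = base frame: x ahead of the robot, y to its left, z up, the work surface at z = 0. Lengths are in m, angles in rad, forces in N, time in s.
With the tool pointing down it reaches from about 0.3 to 0.775 m from the base axis. Payload 14.6 kg.
Tool frame: the origin (TCP) lies midway between the tips of the shut fingers; the grasp point (between the pads) lies 19 mm behind it; y points along the fingers, x is the direction in which the jaws open and shut, and the axes are right-handed (so a half turn about y gives the same grasp; the last joint's range is limited). The gripper opens to 85 mm and grips with 20 to 120 N. Pads are 22 mm wide; open, the fingers measure 114 mm over their backs; the gripper's body (76 mm by 85 mm) begins 54 mm behind the grasp point. The pads swing forward as they close: fully open they stand 13 mm farther back than shut.
Start: joints at [-1.205, 0.3, 1.521, -0, 1.321, -0.067], TCP at [0.231, -0.499, 0.203] pointing down, gripper open.
Joint ranges: [-3.03, 3.03], [-0.79, 2.21], [0.23, 2.52], [-1.04, 4.18], [0, 3.07], [-2.55, 2.55]. Speed limits (rad/s): [2.22, 2.22, 2.57, 3.14, 3.14, 3.14].

### API

Orientations are given as a unit quaternion [x, y, z, w].
In Python, from workcell import robot gives the robot as it stands.
- The arm moves only by the tool apply_moves, never from a script. Its argument "plan" is a list of rows, each a list of 7 numbers: the shift along the tool's x, y, z in cm, then the turn, a rotation vector about the tool's x, y, z in rad, then the finger opening in cm, from 0 to 8.54. A call has 1 to 20 rows; each row shifts and turns the commanded pose from where the row before left it, along the tool's axes as they then stand; what a row does not reach is not made up. A row lasts 1/12 s, in which the tool goes at most 41.7 mm and 7.16 degrees, less where a joint would pass 70% of its speed; a pose out of reach is approached as far as the arm can. A call is refused whole if a number of a shift passes 4.17 or a number of a turn 0.125, either way. A call with a gripper value outside its range is refused whole. The fingers move at their own pace and stop on an object; "grip_force" is the grip in N (left out, the last holds). Time passes only in rows, so rows that do not move let the fingers close. It gives the time, the measured TCP pose, the force and the opening at its end, in the units of the state.
- robot.sense(): the state, without advancing time (a new reading comes with each control period).
- robot.capture(name): name is "scene" or "top"; returns the picture (384x512x3 uint8, blue, green, red); there is no depth.
- robot.camera_info(name): a dict with "fx", "fy", "cx", "cy" (pixels), "cam_to_world" (4x4, takes a point from camera to world coordinates). Camera axes: x right, y down, z forward; pixel columns grow to the right and rows downward; lengths in m; the calibration is good to about 2 mm. A picture is of the moment at which its call begins. camera_info takes no time and is no camera call.
- robot.finish_job(): hands the job in, once; it reports no verdict.
Trained networks look in the newest picture that a camera, given by its name, has taken for a name from the list of things; names that differ only in an ending like _2 or _b are one class to them, and where a whole thing is asked for, a point or a joint stands for the part that bears it (a point fixed in the world has none). Each returns a list of dicts, best first, with "p" (0 to 1); they miss things now and then, are a little off and sometimes report something else, mostly with a low value. They report only what shows in the picture. A call takes as long as a camera call. They do not tell look-alikes from the thing itself.
- robot.recognise(camera, thing): "pixel" ([column, row] in pixels, amid what is visible of it).
- robot.tip_of(camera, thing): "pixel" ([column, row] in pixels: a listed point, or the origin of a listed thing).
The state is a dict: "clock": time; "joint_positions": joint angles; "qd": joint speeds; "joint_efforts": joint torques, N m; "position": TCP position; "eef_rot": TCP orientation; "force": force on the tool from outside, world axes, zero at the start; "ft_torque": the same for the moment, N m; "width": finger opening in m.
Only numpy, scipy, OpenCV 4.12 (cv2) and the standard library are available. Lean on these libraries where they do the work, as an engineer would, in place of code of your own. Each camera call takes 0.05 s, during which the arm holds its last target.

## Working session

There is one attempt and no reset: what is moved stays moved. The work goes in short steps, Python scripts to look and compute and a tool call to move; the robot and the scene stay as the last step left them, time stands still between calls to the robot, and variables do not carry over. Pictures are saved under pics/ and viewed, and the job is handed in when it is done.

Besides the shell and the picture viewer there is one more tool, called after "Request:" by a JSON object that holds its "op" and its "data". apply_moves: Moves the arm, as the interface text tells. Its arguments: {"type":"object","properties":{"plan":{"type":"array","items":{"type":"array","items":{"type":"number"}}},"grip_force":{"type":"number"}},"required":["plan"]}

```bash
mkdir -p pics; ls
python3 - <<'E'
from workcell import robot
import cv2
for c in ["scene","top"]:
    im=robot.capture(c); cv2.imwrite(f"pics/{c}0.png",im)
    i=robot.camera_info(c); print(c,i["fx"],i["fy"],i["cx"],i["cy"]); print(i["cam_to_world"])
    for t in ["cassette","reader"]: print(t,[(d["pixel"],round(d["p"],2)) for d in robot.recognise(c,t)])
    for t in ["slot_mouth","end_stop","lead_in","window_end","well_end","cassette","spare_cassette"]:
        print(t,[(d["pixel"],round(d["p"],2)) for d in robot.tip_of(c,t)])
print(robot.sense())
E
```

```text
pics
scene 430.40943759988306 430.40943759988306 254.3591794816445 195.5659855422094
[[ 0.63984619  0.42094853 -0.64296126  1.17196007]
 [ 0.76834107 -0.36757662  0.52396511 -0.53393746]
 [-0.01577519 -0.82927062 -0.55862455  0.57610837]
 [ 0.          0.          0.          1.        ]]
cassette [([222.2, 212.1], 0.78), ([193.3, 179.9], 0.73), ([267.6, 166.8], 0.63)]
reader [([219.5, 214.8], 0.26)]
slot_mouth [([284.9, 215.9], 0.88)]
end_stop []
lead_in [([261.6, 225.0], 0.76), ([284.8, 218.2], 0.27)]
window_end [([227.3, 227.7], 0.86), ([200.8, 191.3], 0.7), ([255.0, 165.2], 0.57)]
well_end [([213.0, 206.8], 0.78), ([192.7, 172.7], 0.72), ([279.8, 176.9], 0.59)]
cassette [([220.9, 214.4], 0.78), ([266.1, 169.4], 0.64), ([196.5, 181.1], 0.57)]
spare_cassette [([176.2, 278.0], 0.59)]
top 426.6265888198302 426.6265888198302 258.87388516359 187.17826266375815
[[-0.00286134 -0.98295294  0.18383509  0.36100592]
 [-0.99959102  0.00804225  0.02744301 -0.0233748 ]
 [-0.02845364 -0.18368138 -0.98257394  1.05369573]
 [ 0.          0.          0.          1.        ]]
cassette [([290.3, 266.6
[... 545 characters left out ...]
], 0.15)]
{'clock': 1.0, 'joint_positions': array([-1.20462869e+00,  2.99929158e-01,  1.52105980e+00,  3.63528303e-05,
        1.32072223e+00, -6.65874596e-02]), 'qd': array([-6.85826047e-04,  7.86155619e-04,  1.13333272e-04, -5.24231756e-04,
        8.94745427e-05,  5.29388013e-04]), 'joint_efforts': array([-1.39376698e-03, -5.43354607e+01, -3.61977947e+01, -1.48186646e-04,
        6.62610510e-04, -8.76385855e-06]), 'position': array([ 0.23065306, -0.49925346,  0.20273926]), 'eef_rot': array([-0.5956507 ,  0.38102327, -0.3809706 ,  0.5957205 ]), 'force': array([-0.1350729 ,  0.19243922, -0.02389691]), 'ft_torque': array([-0.01750043,  0.02469982,  0.07102834]), 'width': 0.08521301895972243}
```

Run:
```python
import cv2
a=cv2.imread("pics/top0.png"); cv2.imwrite("pics/top0z.png",cv2.resize(a[120:320,180:440],None,fx=3,fy=3,interpolation=cv2.INTER_CUBIC))
a=cv2.imread("pics/scene0.png"); cv2.imwrite("pics/scene0z.png",cv2.resize(a[130:300,150:350],None,fx=3.5,fy=3.5,interpolation=cv2.INTER_CUBIC))
```

```text
(no output)
```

View pics/top0z.png

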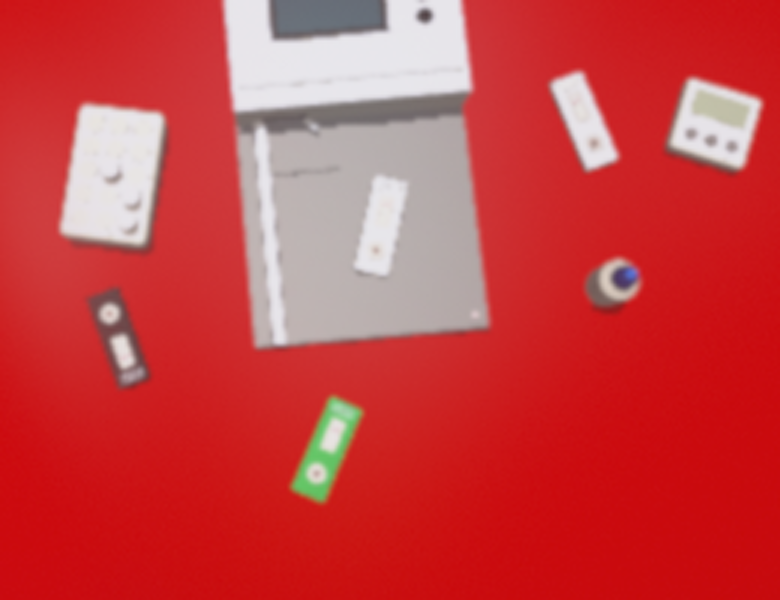

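View pics/scene0z.png

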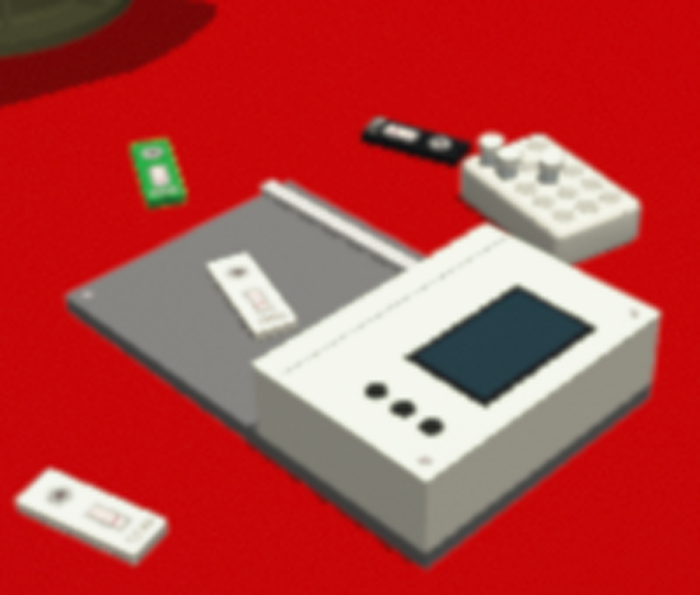

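View pics/top0.png

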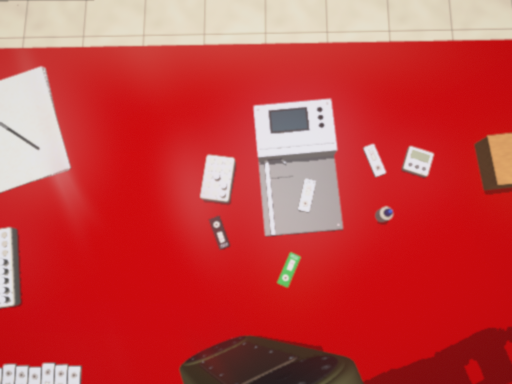

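```bash
cat > h.py <<'E'
import numpy as np, cv2
from workcell import robot
def cam(c):
    i=robot.camera_info(c); K=np.array([[i["fx"],0,i["cx"]],[0,i["fy"],i["cy"]],[0,0,1.]])
    return K,np.linalg.inv(np.array(i["cam_to_world"]))
def proj(c,P):
    K,T=cam(c); P=np.atleast_2d(P); q=(T[:3,:3]@P.T+T[:3,3:]); q=K@q; return (q[:2]/q[2]).T
def back(c,px,z):
    K,T=cam(c); M=np.linalg.inv(T); px=np.atleast_2d(px)
    d=(M[:3,:3]@np.linalg.inv(K)@np.c_[px,np.ones(len(px))].T).T; o=M[:3,3]
    return o+d*((z-o[2])/d[:,2])[:,None]
def rect(c,im,z,x0,x1,y0,y1,s=2000):
    # out: row down = -x, col right = -y, s px/m
    W=np.array([[x1,y1,z],[x1,y0,z],[x0,y0,z],[x0,y1,z]]); src=proj(c,W).astype(np.float32)
    w=int((y1-y0)*s);h=int((x1-x0)*s)
    dst=np.array([[0,0],[w,0],[w,h],[0,h]],np.float32)-0.0
    return cv2.warpPerspective(im,cv2.getPerspectiveTransform(src,dst),(w,h),flags=cv2.INTER_CUBIC)
E
python3 - <<'E'
from h import *
im=cv2.imread("pics/top0.png")
for n,p in dict(nl=(265.3,236),nr=(342.7,229),fr=(334.7,159.3),win=(309.8,180),well=(304,210.5),cas=(306.2,197.1)).items(): print(n,back("top",p,.012)[0].round(4))
for n,p in dict(win=(227.3,227.7),well=(213,206.8),cas=(220.9,214.4),mouth=(284.9,215.9)).items(): print('s',n,back("scene",p,.012)[0].round(4))
r=rect("top",im,.012,.3,.6,-.26,.04,2000); cv2.imwrite("pics/r0.png",r)
E
```

```text
nl [ 0.435  -0.0096  0.012 ]
nr [ 0.451  -0.1975  0.012 ]
fr [ 0.6253 -0.1843  0.012 ]
win [ 0.573  -0.1209  0.012 ]
well [ 0.4968 -0.1048  0.012 ]
cas [ 0.5301 -0.111   0.012 ]
s win [ 0.5785 -0.1258  0.012 ]
s well [ 0.496  -0.1045  0.012 ]
s cas [ 0.5313 -0.1081  0.012 ]
s mouth [ 0.6279 -0.0054  0.012 ]
```

View pics/r0.png

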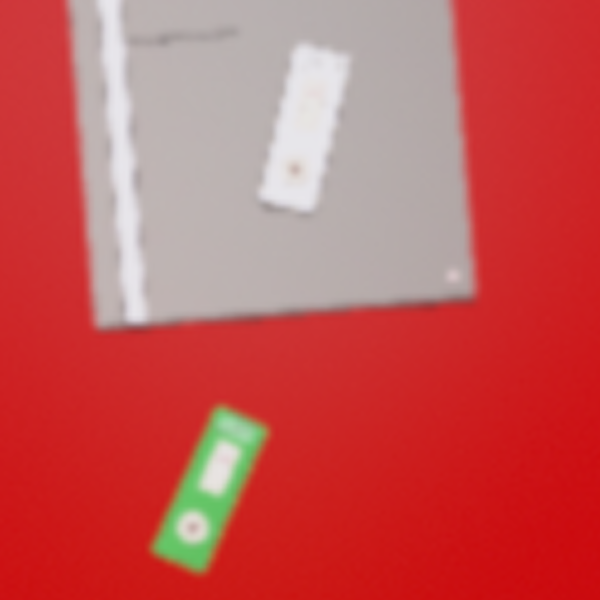

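```bash
cat >> h.py <<'E'
def line(pts):
    vx,vy,x,y=cv2.fitLine(np.array(pts,np.float32),cv2.DIST_HUBER,0,.01,.01).ravel(); return np.array([x,y]),np.array([vx,vy])
X0,X1,Y0,Y1,S=.3,.7,-.26,.06,4000
def r2w(p): p=np.atleast_2d(p); return np.c_[X1-(p[:,1])/S,Y1-(p[:,0])/S]
def shelf(im):
    r=rect("top",im,.012,X0,X1,Y0,Y1,S).astype(float)
    red=r[:,:,2]-r[:,:,1]
    out={}
    # right edge
    pts=[]
    for x in np.arange(.47,.61,.004):
        row=int((X1-x)*S); c=np.where((red[row]<75))[0]
        c=c[(c>int((Y1+.21)*S*0)+int((Y1+.16)*S))]
        if len(c): pts.append((c.max()+.5,row))
    out['right']=line(r2w(pts))
    pts=[]
    for y in np.arange(-.19,-.03,.004):
        col=int((Y1-y)*S); c=np.where(red[:,col]<75)[0]; pts.append((col,c.max()+.5))
    out['near']=line(r2w(pts))
    r=rect("top",im,.020,X0,X1,Y0,Y1,S).astype(float); g=r[:,:,1]
    pts=[]; p2=[]
    for x in np.arange(.46,.61,.002):
        row=int((X1-x)*S); seg=g[row,int((Y1-.02)*S):int((Y1+.045)*S)]
        k=seg.argmax(); 
        bg=np.median(seg[k+60:k+100]); th=(seg[k]+bg)/2
        e=k+np.where(seg[k:]<th)[0][0]; l=k-np.where(seg[k::-1]<th)[0][0]
        pts.append((e+int((Y1-.02)*S),row)); p2.append((l+int((Y1-.02)*S),row))
    out['rail']=line(r2w(pts)); out['railL']=line(r2w(p2))
    return out
def cass(im,railline=None):
    r=rect("top",im,.021,X0,X1,Y0,Y1,S); g=r[:,:,1].astype(np.uint8)
    m=((g>205)).astype(np.uint8)
    return g,m
E
python3 - <<'E'
from h import *
im=cv2.imread("pics/top0.png")
for k,(p,d) in shelf(im).items():
    print(k,p.round(4),d.round(4),'dir',np.degrees(np.arctan2(d[1],d[0])).round(2))
g,m=cass(im)
print([int(g[int((X1-.535)*S),int((Y1-y)*S)]) for y in np.arange(-.08,-.15,-.004)])
n,l,st,ce=cv2.connectedComponentsWithStats(m)
for i in range(1,n):
    if 800<st[i,4]<80000*2:
        c,_=cv2.findContours((l==i).astype(np.uint8),0,1); R=cv2.minAreaRect(c[0]); print(r2w(R[0]),np.array(R[1])/S,R[2],st[i,4]/S**2, r2w(ce[i]))
E
```

```text
right [ 0.5458 -0.1897] [0.9967 0.0813] dir 4.66
near [ 0.4015 -0.1142] [ 0.7871 -0.6168] dir -38.09
rail [ 0.5342 -0.0247] [0.9968 0.0797] dir 4.57
railL [ 0.5266 -0.0155] [0.9965 0.0832] dir 4.77
[179, 178, 178, 176, 190, 226, 230, 228, 228, 227, 229, 221, 184, 173, 173, 173, 172, 172]
[[ 0.52804022 -0.02033875]] [0.17748645 0.01134618] 85.32258605957031 0.001595375 [[ 0.52776814 -0.02037697]]
[[ 0.53503967 -0.11150574]] [0.02827218 0.07942342] 13.431028366088867 0.0020795625 [[ 0.53520457 -0.11147493]]
[[ 0.37137283 -0.07108836]] [0.01890813 0.03916215] 23.198589324951172 0.000547125 [[ 0.37076188 -0.07100366]]
[[ 0.3375  -0.05575]] [0.016 0.017] 90.0 0.0001870625 [[ 0.33738339 -0.05571417]]
```

```bash
cat >> h.py <<'E'
from scipy.spatial.transform import Rotation as R
YAW=0.0808; XA=np.array([np.cos(YAW),np.sin(YAW)]); YA=np.array([-np.sin(YAW),np.cos(YAW)])
RP=np.array([.5342,-.0247]); RX=-.088   # point on rail, its reader x
def rd(w): w=np.atleast_2d(w)[:,:2]-RP; return np.c_[w@XA+RX,w@YA]
def wd(x,y): return RP+(x-RX)*XA+y*YA
def st():
    s=robot.sense(); return s
def todo(x,y,z):
    s=st(); A=R.from_quat(s["eef_rot"]).as_matrix(); t=np.r_[wd(x,y),z]
    return (A.T@(t-s["position"])*100).round(2)
E
python3 - <<'E'
from h import *
im=cv2.imread("pics/top0.png")
print("cass",rd([.535,-.1115]))
# near edge & dark line along reader x profiles
r=rect("top",im,.012,X0,X1,Y0,Y1,S).astype(float)
for yr in (-.03,-.06,-.12,-.15):
    xs=np.arange(-.2,-.17,.0005); 
    v=[]
    for x in xs:
        w=wd(x,yr); v.append(r[int((X1-w[0])*S),int((Y1-w[1])*S)])
    v=np.array(v); red=v[:,2]-v[:,1]; 
    print(yr,'near',[(round(x*1000,1),int(q),int(b)) for x,q,b in zip(xs,red,v[:,1])][::4])
for yr in (-.012,-.02,-.03,-.04):
    xs=np.arange(-.055,-.035,.0005); v=np.array([r[int((X1-wd(x,yr)[0])*S),int((Y1-wd(x,yr)[1])*S),1] for x in xs]); print('line',yr,xs[v.argmin()],v.min(),np.median(v))
print('housing top', rd(back("top",(258,157),.062)),rd(back("top",(336.5,151),.062)))
s=st(); A=R.from_quat(s["eef_rot"]).as_matrix(); print(A.round(3))
for n in("spare_cassette","buffer_bottle","timer","tube_tray"):
  print(n,[(back("top",d["pixel"],.0)[0].round(3),round(d["p"],2)) for d in robot.tip_of("top",n)])
E
```

```text
cass [[-0.09420842 -0.08658138]]
-0.03 near [(np.float64(-200.0), 157, 48), (np.float64(-198.0), 157, 48), (np.float64(-196.0), 157, 49), (np.float64(-194.0), 157, 49), (np.float64(-192.0), 156, 49), (np.float64(-190.0), 156, 49), (np.float64(-188.0), 148, 52), (np.float64(-186.0), 103, 76), (np.float64(-184.0), 46, 123), (np.float64(-182.0), 16, 162), (np.float64(-180.0), 12, 176), (np.float64(-178.0), 11, 178), (np.float64(-176.0), 12, 178), (np.float64(-174.0), 12, 178), (np.float64(-172.0), 12, 178)]
-0.06 near [(np.float64(-200.0), 157, 49), (np.float64(-198.0), 156, 50), (np.float64(-196.0), 155, 50), (np.float64(-194.0), 155, 50), (np.float64(-192.0), 156, 50), (np.float64(-190.0), 151, 51), (np.float64(-188.0), 136, 55), (np.float64(-186.0), 89, 80), (np.float64(-184.0), 39, 126), (np.float64(-182.0), 14, 162), (np.float64(-180.0), 10, 176), (np.float64(-178.0), 11, 176), (np.float64(-176.0), 10, 177), (np.float64(-174.0), 10, 177), (np.float64(-172.0), 10, 177)]
-0.12 near [(np.float64(-200.0), 161, 45), (np.float64(-198.0), 161, 44), (np.float64(-196.0), 159, 46), (np.float
[... 785 characters left out ...]
64(-174.0), 11, 170), (np.float64(-172.0), 11, 169)]
line -0.012 -0.04399999999999999 162.0 177.0
line -0.02 -0.04399999999999999 150.0 175.5
line -0.03 -0.04299999999999999 161.0 177.0
line -0.04 -0.04399999999999999 162.0 177.5
housing top [[0.0001868  0.02386842]] [[-0.00215661 -0.16437224]]
[[ 0.419 -0.     0.908]
 [-0.908  0.     0.419]
 [-0.    -1.     0.   ]]
spare_cassette [(array([ 0.625, -0.282,  0.   ]), 0.77), (array([ 0.488, -0.293,  0.   ]), 0.15)]
buffer_bottle [(array([ 0.481, -0.298,  0.   ]), 0.6)]
timer [(array([ 0.614, -0.394,  0.   ]), 0.73)]
tube_tray [(array([0.577, 0.11 , 0.   ]), 0.81), (array([ 0.538, -0.109,  0.   ]), 0.47), (array([ 0.499, -0.102,  0.   ]), 0.28)]
```

Request:
{"op": "apply_moves", "data": {"plan": [[0,0,0,0,-0.122,0,4.4],[0,0,0,0,-0.122,0,4.4],[0,0,0,0,-0.122,0,4.4],[0,0,0,0,-0.122,0,4.4],[0,0,0,0,-0.122,0,4.4],[0,0,0,0,-0.122,0,4.4],[0,0,0,0,-0.122,0,4.4],[0,0,0,0,-0.122,0,4.4],[0,0,0,0,-0.122,0,4.4],[0,0,0,0,-0.121,0,4.4],[0,0,0,0,0,0,4.4]], "grip_force": 20}}

```text
clock: 2.12
position: [0.2307, -0.4993, 0.2028]
eef_rot: [-0.706, -0.031, 0.031, 0.706]
force: [-0.1, 0.2, 0.7]
width: 0.0441
```

Run:
```python
from h import *
s=st(); print(s["clock"],s["width"],s["force"].round(2)); print(R.from_quat(s["eef_rot"]).as_matrix().round(3)); print(todo(-.094,-.132,.203))
```

```text
2.1167 0.04407867603426251 [-0.1   0.19  0.7 ]
[[ 0.996  0.    -0.087]
 [ 0.087  0.     0.996]
 [ 0.    -1.     0.   ]]
[ 3.367e+01 -2.000e-02  3.145e+01]
```

Request:
{"op": "apply_moves", "data": {"plan": [[0,0,0,0,0.006,0,4.4],[2.81,0,2.6,0,0,0,4.4],[2.81,0,2.6,0,0,0,4.4],[2.81,0,2.6,0,0,0,4.4],[2.81,0,2.6,0,0,0,4.4],[2.81,0,2.6,0,0,0,4.4],[2.81,0,2.6,0,0,0,4.4],[2.81,0,2.6,0,0,0,4.4],[2.81,0,2.6,0,0,0,4.4],[2.81,0,2.6,0,0,0,4.4],[2.81,0,2.6,0,0,0,4.4],[2.81,0,2.6,0,0,0,4.4],[2.81,0,2.6,0,0,0,4.4],[0,0,0,0,0,0,4.4]]}}

```text
clock: 3.28
position: [0.5465, -0.1584, 0.2025]
eef_rot: [-0.706, -0.026, 0.026, 0.707]
force: [0.3, 0.2, -1.0]
width: 0.0439
```

Run:
```python
from h import *
s=st(); print(s["clock"],s["width"],s["force"].round(2)); print(R.from_quat(s["eef_rot"]).as_matrix().round(4)); print(todo(-.094,-.132,.06))
cv2.imwrite("pics/s1.png",cv2.resize(robot.capture("scene")[100:320,120:390],None,fx=2.8,fy=2.6))
```

```text
3.2833 0.04394480436753896 [ 0.33  0.21 -1.01]
[[ 9.972e-01  5.000e-04 -7.430e-02]
 [ 7.430e-02  9.000e-04  9.972e-01]
 [ 6.000e-04 -1.000e+00  8.000e-04]]
[-0.76 14.25  0.21]
```

View pics/s1.png

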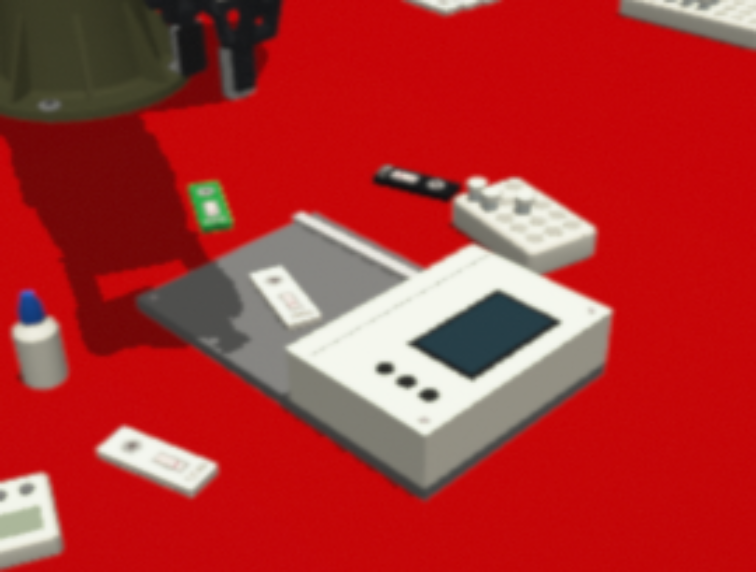

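Request:
{"op": "apply_moves", "data": {"plan": [[-0.19,3.5,0.05,0,0,0,4.4],[-0.19,3.5,0.05,0,0,0,4.4],[-0.19,3.5,0.05,0,0,0,4.4],[-0.19,3.5,0.05,0,0,0,4.4],[0,0,0,0,0,0,4.4],[0,0,0,0,0,0,4.4]]}}

```text
clock: 3.83
position: [0.535, -0.162, 0.0626]
eef_rot: [-0.706, -0.025, 0.026, 0.707]
force: [0.2, -0.6, 1.2]
width: 0.0441
```

Run:
```python
from h import *
s=st(); print(s["clock"],s["width"],s["force"].round(2)); print(R.from_quat(s["eef_rot"]).as_matrix().round(4)); print(todo(-.094,-.132,.02),rd(s["position"]),s["position"])
cv2.imwrite("pics/s2.png",cv2.resize(robot.capture("scene")[130:300,130:330],None,fx=3.5,fy=3.5,interpolation=2))
im=robot.capture("top"); cv2.imwrite("pics/t2f.png",im); cv2.imwrite("pics/t2.png",cv2.resize(im[120:260,220:400],None,fx=4,fy=4,interpolation=2))
```

```text
3.8333 0.04412601072734914 [ 0.24 -0.64  1.18]
[[ 9.974e-01 -2.300e-03 -7.180e-02]
 [ 7.180e-02  8.000e-04  9.974e-01]
 [-2.300e-03 -1.000e+00  1.000e-03]]
[0.43 4.26 0.49] [[-0.09827144 -0.13689067]] [ 0.53501081 -0.16197308  0.06258082]
```

View pics/s2.png

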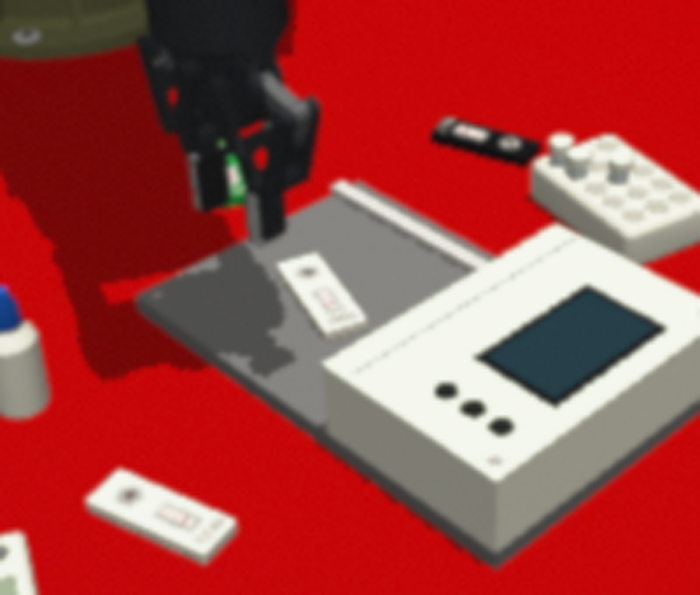

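View pics/t2.png

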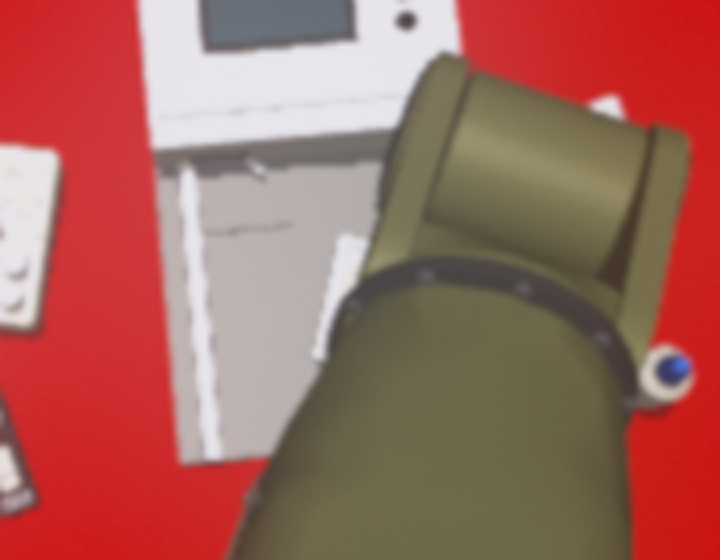

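Request:
{"op": "apply_moves", "data": {"plan": [[0.4,1.5,0.4,0,-0.009,0,4.4],[0,1.5,0,0,0,0,4.4],[0,0,0,0,0,0,4.4],[0,0,0,0,0,0,4.4]]}}

```text
clock: 4.27
position: [0.5401, -0.1576, 0.0345]
eef_rot: [0.707, 0.03, -0.029, -0.706]
force: [0.5, 1.0, 0.3]
width: 0.0442
```

Run:
```python
from h import *
s=st(); print(s["clock"],s["width"],s["force"].round(2)); print(R.from_quat(s["eef_rot"]).as_matrix().round(4)); print(todo(-.094,-.132,.02),rd(s["position"]),s["position"])
cv2.imwrite("pics/s3.png",cv2.resize(robot.capture("scene")[130:280,130:330],None,fx=4,fy=4,interpolation=2))
```

```text
4.2667 0.04421360061542934 [0.49 1.05 0.29]
[[ 9.965e-01  1.500e-03 -8.330e-02]
 [ 8.330e-02 -6.000e-04  9.965e-01]
 [ 1.500e-03 -1.000e+00 -7.000e-04]]
[-0.12  1.45  0.09] [[-0.09280459 -0.1328974 ]] [ 0.54013752 -0.1575516   0.0344647 ]
```

View pics/s3.png

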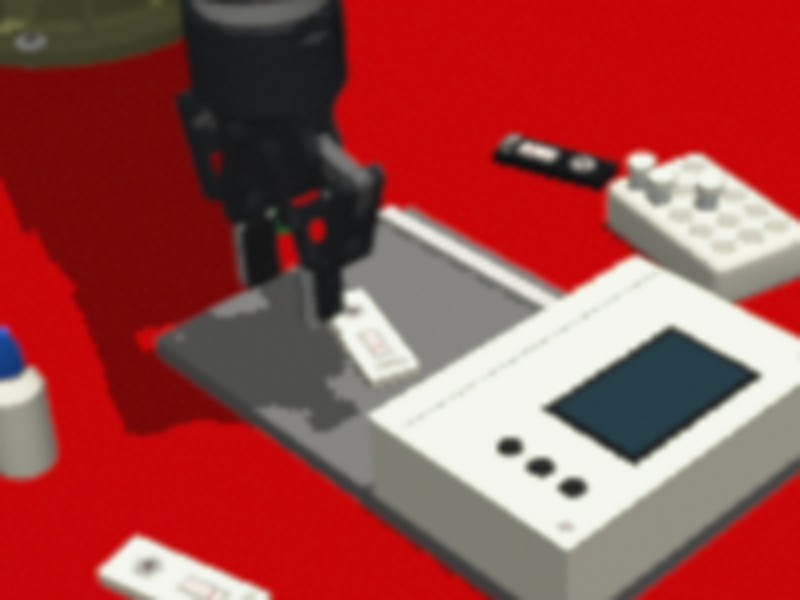

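Request:
{"op": "apply_moves", "data": {"plan": [[0,0.5,0,0,0,0,4.4],[0,0.5,0,0,0,0,4.4],[0,0.5,0,0,0,0,4.4],[0,0.3,0,0,0,0,4.4],[0,0,0,0,0,0,4.4],[0,0,0,0,0,0,4.4]]}}

```text
clock: 4.82
position: [0.5394, -0.1572, 0.0146]
eef_rot: [-0.706, -0.03, 0.03, 0.707]
force: [-0.1, -0.0, 0.4]
width: 0.0439
```

Request:
{"op": "apply_moves", "data": {"plan": [[0,0.1,0,0,0,0,4.4],[0,0.1,0,0,0,0,4.4],[0,0,0,0,0,0,4.4],[0,0,0,0,0,0,4.4]]}}

```text
clock: 5.15
position: [0.5395, -0.1572, 0.0128]
eef_rot: [-0.706, -0.03, 0.03, 0.706]
force: [0.5, -0.4, -0.1]
width: 0.0443
```

Request:
{"op": "apply_moves", "data": {"plan": [[0,0.1,0,0,0,0,4.4],[0,0.1,0,0,0,0,4.4],[0,0,0,0,0,0,4.4],[0,0,0,0,0,0,4.4]]}}

```text
clock: 5.48
position: [0.5395, -0.1572, 0.0107]
eef_rot: [-0.706, -0.03, 0.03, 0.707]
force: [0.0, -0.1, -0.1]
width: 0.0442
```

Request:
{"op": "apply_moves", "data": {"plan": [[0,0.1,0,0,0,0,4.4],[0,0,0,0,0,0,4.4],[0,0,0,0,0,0,4.4]]}}

```text
clock: 5.73
position: [0.5395, -0.1572, 0.0098]
eef_rot: [-0.706, -0.03, 0.03, 0.706]
force: [0.5, 0.9, 1.0]
width: 0.0442
```

Request:
{"op": "apply_moves", "data": {"plan": [[0,0.1,0,0,0,0,4.4],[0,0,0,0,0,0,4.4],[0,0,0,0,0,0,4.4]]}}

```text
clock: 5.98
position: [0.5394, -0.1572, 0.0087]
eef_rot: [-0.706, -0.03, 0.03, 0.707]
force: [0.1, -0.1, 0.4]
width: 0.0439
```

Run:
```python
from h import *
s=st(); print(s["clock"],s["width"],s["force"].round(2)); print(rd(s["position"]),s["position"])
cv2.imwrite("pics/s4.png",cv2.resize(robot.capture("scene")[170:260,170:290],None,fx=6,fy=6,interpolation=2))
```

```text
5.9833 0.04386570423171257 [ 0.1  -0.15  0.42]
[[-0.09345867 -0.13244987]] [ 0.53944945 -0.15715833  0.00870221]
```

View pics/s4.png

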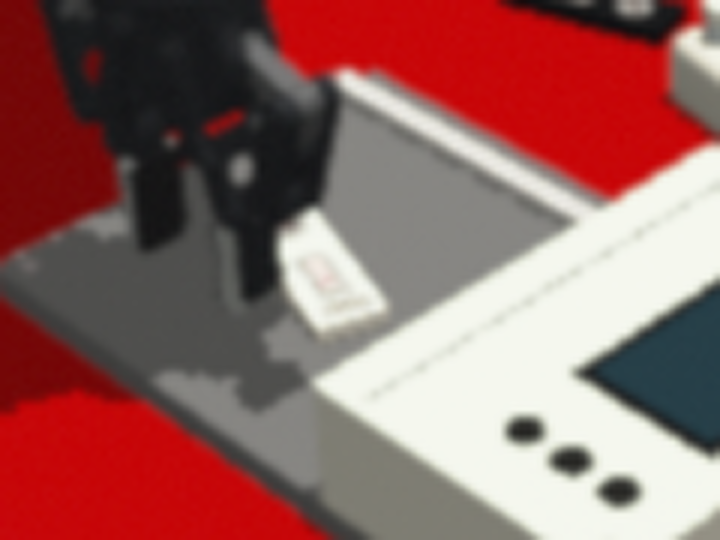

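Run:
```python
from h import *
for z in (.010,.012,.014,.016,.018,.02):
  print(z,[ (rd(back("scene",(a/6+170,b/6+170),z))[0]*1000).round(1) for a,b in ((240,300),(278,287),(228,280),(145,250),(185,232))])
```

```text
0.01 [array([-101.2, -111.3]), array([-97.3, -96.5]), array([-113.8, -106.6]), array([-150.5, -116.4]), array([-148.9,  -98.7])]
0.012 [array([ -99.1, -112.8]), array([-95.2, -98.1]), array([-111.6, -108.2]), array([-148.2, -118. ]), array([-146.5, -100.4])]
0.014 [array([ -96.9, -114.4]), array([-93.1, -99.8]), array([-109.4, -109.8]), array([-145.9, -119.6]), array([-144.2, -102. ])]
0.016 [array([ -94.8, -116. ]), array([ -90.9, -101.4]), array([-107.2, -111.4]), array([-143.5, -121.1]), array([-141.9, -103.6])]
0.018 [array([ -92.6, -117.6]), array([ -88.8, -103. ]), array([-105., -113.]), array([-141.2, -122.7]), array([-139.6, -105.3])]
0.02 [array([ -90.5, -119.2]), array([ -86.7, -104.7]), array([-102.8, -114.6]), array([-138.9, -124.3]), array([-137.3, -106.9])]
```

Run:
```python
from h import *
s=st(); print(s["position"],s["joint_positions"])
p=proj("scene",[s["position"]]); print("tcp",p,(p-170)*6)
a=-18.06/57.3
for sx in(1,-1):
  for sy in (1,-1):
    x=-.094+sx*.04*np.cos(a)-sy*.014*np.sin(a); y=-.0866+sx*.04*np.sin(a)+sy*.014*np.cos(a)
    w=wd(x,y); print(sx,sy,(proj("scene",[[*w,.021]])-170)*6)
print((proj("scene",[[*wd(-.185,-.165),.012],[*wd(-.185,0),.02],[*wd(0,-.165),.012]])-170)*6)
```

```text
[ 0.5394969  -0.15718972  0.00875674] [-3.48697296e-01  5.59216103e-01  1.64762541e+00  9.69005028e-06
  9.34777219e-01 -4.32679559e-01]
tcp [[204.70103632 226.30252265]] [[208.20621794 337.81513593]]
1 1 [[382.6956271  303.30641101]]
1 -1 [[309.80890243 325.70980401]]
-1 1 [[296.27017896 189.36106715]]
-1 -1 [[226.99144789 209.1875022 ]]
[[-17.2430599  262.57263497]
 [318.68014545  73.60852967]
 [309.96853426 497.44280532]]
```

Run:
```python
from h import *
im=robot.capture("scene"); c=im[130:270,150:300].copy(); z=cv2.resize(c,None,fx=4,fy=4,interpolation=2)
s=st()
def mk(P,col):
    p=(proj("scene",[P])[0]-[150,130])*4; cv2.circle(z,tuple(int(v) for v in p),4,col,-1)
mk(s["position"],(0,255,255))
for x in(-.0365,-.022,.022,.0365):
  for y in (-.011,.011):
    w=rd(s["position"])[0]; 
    mk([*wd(w[0]+x,w[1]+y),.012],(255,255,0)); mk([*wd(w[0]+x,w[1]+y),.03],(0,255,0))
mk([*s["position"][:2],.0817],(255,0,255))
cv2.imwrite("pics/s5.png",z); print(s["clock"])
```

```text
6.0833
```

View pics/s5.png

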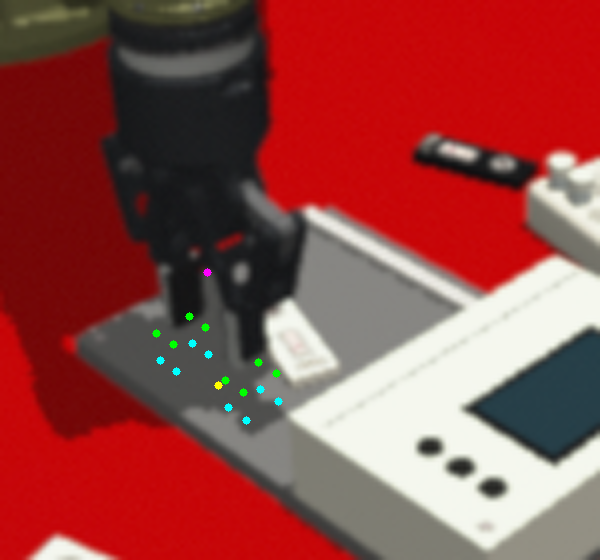

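Request:
{"op": "apply_moves", "data": {"plan": [[0,0.3,0,0,0,0,4.4],[0,0.3,0,0,0,0,4.4],[0,0.3,0,0,0,0,4.4],[0,0,0,0,0,0,4.4],[0,0,0,0,0,0,4.4]]}}

```text
clock: 6.5
position: [0.5393, -0.1571, -0.0005]
eef_rot: [-0.706, -0.029, 0.03, 0.707]
force: [-0.9, 0.7, 0.4]
width: 0.0439
```

Run:
```python
from h import *
im=robot.capture("scene"); c=im[160:260,150:300].copy(); z=cv2.resize(c,None,fx=5,fy=5,interpolation=2)
cv2.imwrite("pics/s6.png",z); s=st(); print(s["clock"],s["position"],s["force"])
print(proj("scene",[[.5465,-.1584,.2025]]))
```

```text
6.55 [ 5.39472160e-01 -1.57175462e-01 -3.12987697e-04] [0.29131831 0.43490391 0.29944573]
[[197.99409979 146.8009789 ]]
```

View pics/s6.png

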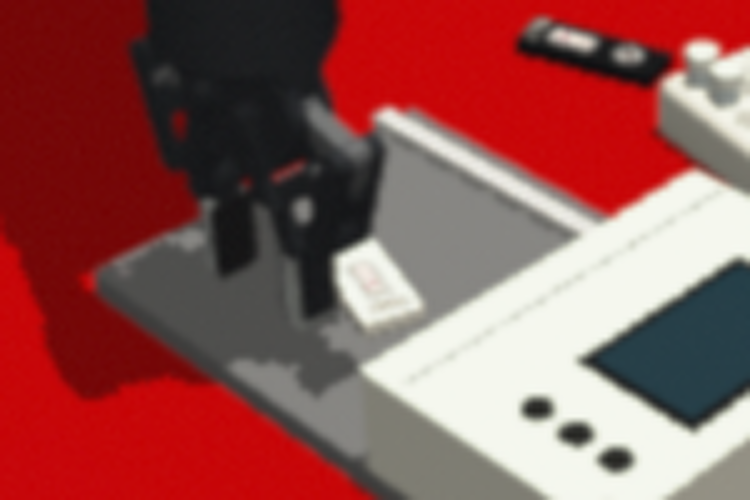

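Request:
{"op": "apply_moves", "data": {"plan": [[0,0.3,0,0,0,0,4.4],[0,0.3,0,0,0,0,4.4],[0,0.3,0,0,0,0,4.4],[0,0.3,0,0,0,0,4.4],[0,0,0,0,0,0,4.4],[0,0,0,0,0,0,4.4]]}}

```text
clock: 7.05
position: [0.5394, -0.1572, -0.0125]
eef_rot: [-0.706, -0.03, 0.03, 0.707]
force: [-0.3, -0.0, 0.0]
width: 0.044
```

Run:
```python
from h import *
im=robot.capture("scene"); c=im[160:260,150:300].copy(); z=cv2.resize(c,None,fx=5,fy=5,interpolation=2)
cv2.imwrite("pics/s7.png",z); s=st(); print(s["clock"],s["position"],s["force"])
```

```text
7.1 [ 0.53951594 -0.15718961 -0.01224435] [ 5.00141014e-04 -4.59744718e-01 -6.28012887e-01]
```

View pics/s7.png

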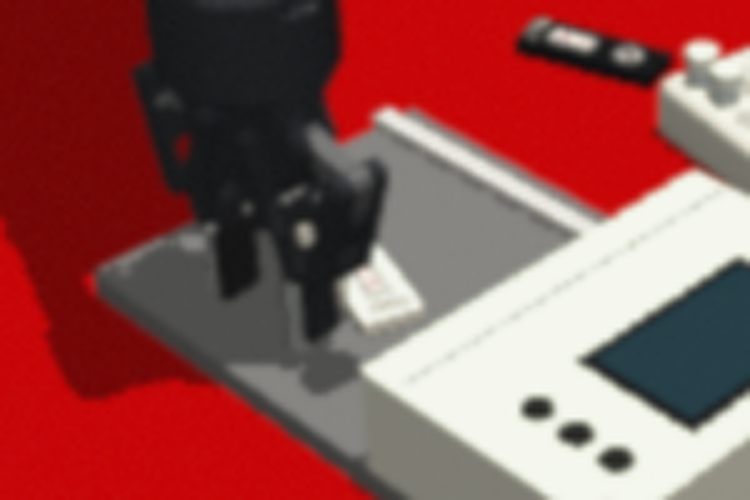

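Request:
{"op": "apply_moves", "data": {"plan": [[0,0.3,0,0,0,0,4.4],[0,0.3,0,0,0,0,4.4],[0,0.3,0,0,0,0,4.4],[0,0,0,0,0,0,4.4],[0,0,0,0,0,0,4.4]]}}

```text
clock: 7.52
position: [0.5398, -0.1573, -0.0187]
eef_rot: [0.707, 0.03, -0.03, -0.706]
force: [-15.8, 4.9, 37.3]
width: 0.0439
```

Run:
```python
from h import *
im=robot.capture("scene"); c=im[160:260,150:300].copy(); z=cv2.resize(c,None,fx=5,fy=5,interpolation=2)
cv2.imwrite("pics/s8.png",z); s=st(); print(s["clock"],s["position"],s["force"])
```

```text
7.5667 [ 0.53983279 -0.15723904 -0.01867895] [-17.03803145   5.15570182  37.63134928]
```

View pics/s8.png

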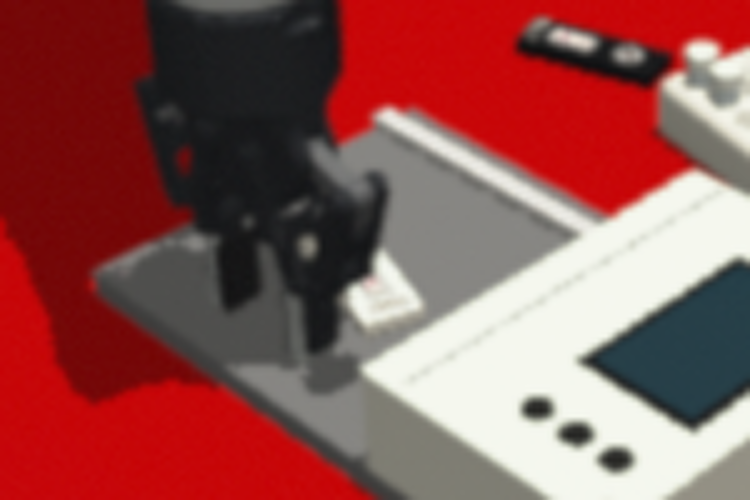

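Request:
{"op": "apply_moves", "data": {"plan": [[0,-0.3,0,0,0,0,4.4],[0,-0.1,0,0,0,0,4.4],[0,0,0,0,0,0,4.4],[0,0,0,0,0,0,4.4]]}}

```text
clock: 7.9
position: [0.5394, -0.1571, -0.0176]
eef_rot: [-0.706, -0.03, 0.03, 0.707]
force: [-0.3, -0.4, 0.0]
width: 0.0441
```

Run:
```python
from h import *
for z in (.012,.021,.03):
  print(z,[ (rd(back("scene",(a/5+150,b/5+160),z))[0]*1000).round(1) for a,b in ((310,355),(335,347),(300,335),(225,310),(260,298))])
s=st(); print(s["clock"],s["position"],s["force"],s["ft_torque"],rd(s["position"]))
for c in("scene","top"):
  im=robot.capture(c); cv2.imwrite(f"pics/{c}9.png",im)
  for t in ("window_end","well_end","cassette"): print(c,t,[(np.round(d["pixel"],1),round(d["p"],2),(rd(back(c,d["pixel"],.012))[0]*1000).round(1)) for d in robot.tip_of(c,t)][:3])
im=cv2.imread("pics/scene9.png"); cv2.imwrite("pics/s9.png",cv2.resize(im[180:250,180:280],None,fx=8,fy=8,interpolation=2))
im=cv2.imread("pics/top9.png"); cv2.imwrite("pics/t9.png",cv2.resize(im[120:260,220:400],None,fx=4,fy=4,interpolation=2))
```

```text
0.012 [array([ -66.6, -134.3]), array([ -63.2, -123.4]), array([ -80.1, -128.5]), array([-116.7, -140.1]), array([-112.6, -124.1])]
0.021 [array([ -57.4, -141. ]), array([ -54.1, -130.4]), array([ -70.7, -135.4]), array([-106.8, -146.8]), array([-102.8, -131.1])]
0.03 [array([ -48.3, -147.8]), array([ -45. , -137.3]), array([ -61.3, -142.3]), array([ -96.9, -153.5]), array([ -92.9, -138. ])]
7.9 [ 0.53937255 -0.15713977 -0.01759447] [-0.31060204 -0.3526417   0.0261006 ] [-0.00282556  0.00800814 -0.03348149] [[-0.09353382 -0.13242516]]
scene window_end [(array([253.5, 166.6]), 0.48, array([-196. ,  113.8])), (array([230.4, 228.9]), 0.45, array([ -44.3, -102.5]))]
scene well_end [(array([278. , 175.7]), 0.57, array([-119.1,  124.8])), (array([215.4, 207. ]), 0.56, array([-128. ,  -73.2]))]
scene cassette [(array([220.4, 215. ]), 0.66, array([-96.8, -85.1])), (array([265.8, 168. ]), 0.5, array([-167.9,  130.9]))]
top window_end [(array([223.5, 244.5]), 0.7, array([-197.5,  126.1])), (array([309.8, 178.7]), 0.43, array([-53.8, -99.4]))]
top well_end [(array([210.9, 219.1]), 0.58, array([-133. ,  152.8])), (array([310.8, 180. ]), 0.43, array([ -57.3, -101.5]))]
top cassette [(array([219.9, 230.7]), 0.71, array([-163.3,  132.6])), (array([383. , 215.8]), 0.68, array([-161.4, -266.6])), (array([265.2, 143.2]), 0.3, array([47.6,  3.1]))]
```

View pics/s9.png

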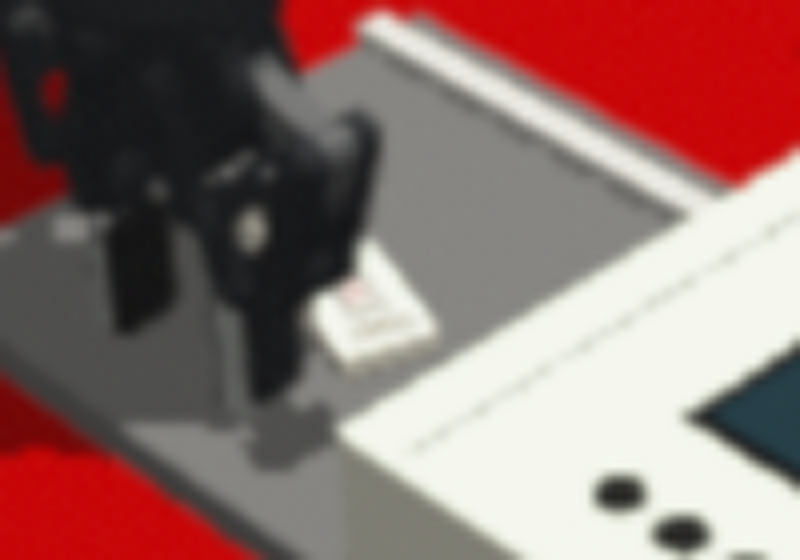

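View pics/t9.png

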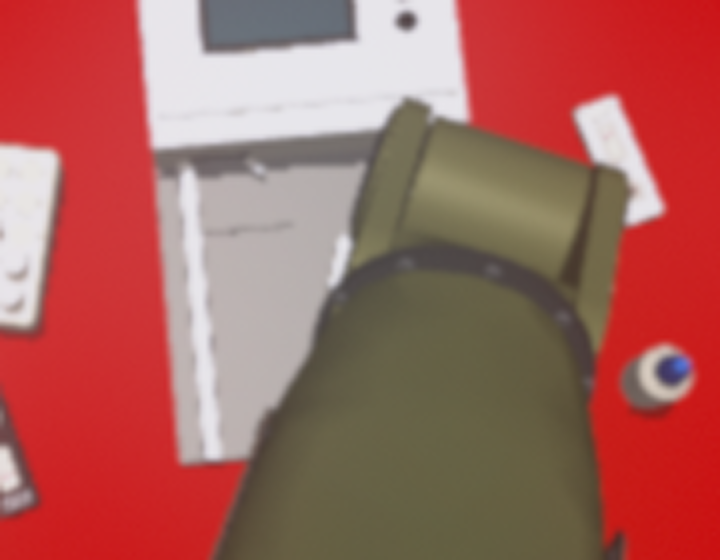

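Request:
{"op": "apply_moves", "data": {"plan": [[0,0,0.4,0,0.003,0,4.4],[0,0,0.4,0,0,0,4.4],[0,0,0.4,0,0,0,4.4],[0,0,0.4,0,0,0,4.4],[0,0,0.4,0,0,0,4.4],[0,0,0.4,0,0,0,4.4],[0,0,0.4,0,0,0,4.4],[0,0,0.4,0,0,0,4.4],[0,0,0.4,0,0,0,4.4],[0,0,0.4,0,0,0,4.4],[0,0,0,0,0,0,4.4],[0,0,0,0,0,0,4.4]]}}

```text
clock: 9.3
position: [0.5363, -0.1171, -0.0172]
eef_rot: [0.707, 0.029, -0.029, -0.707]
force: [-0.9, 0.8, 0.2]
width: 0.0437
```

```bash
cat >> h.py <<'E'
def look(n,sb=(170,250,180,290),tb=(140,250,250,350)):
    s=st(); print(s["clock"],s["position"].round(4),s["force"].round(2),(rd(s["position"])*1000).round(1),R.from_quat(s["eef_rot"]).as_matrix()[1,0].round(4))
    a=robot.capture("scene"); b=robot.capture("top")
    cv2.imwrite(f"pics/scene{n}.png",a); cv2.imwrite(f"pics/top{n}.png",b)
    a=cv2.resize(a[sb[0]:sb[1],sb[2]:sb[3]],(440,320),interpolation=2); b=cv2.resize(b[tb[0]:tb[1],tb[2]:tb[3]],(352,320) if 0 else (291,320),interpolation=2)
    cv2.imwrite(f"pics/l{n}.png",np.hstack([a,b]))
E
python3 - <<'E'
from h import *
look(10)
E
```

```text
9.3 [ 0.5363 -0.1171 -0.0172] [-0.94  0.78  0.18] [[-93.4 -92.3]] 0.0813
```

View pics/l10.png

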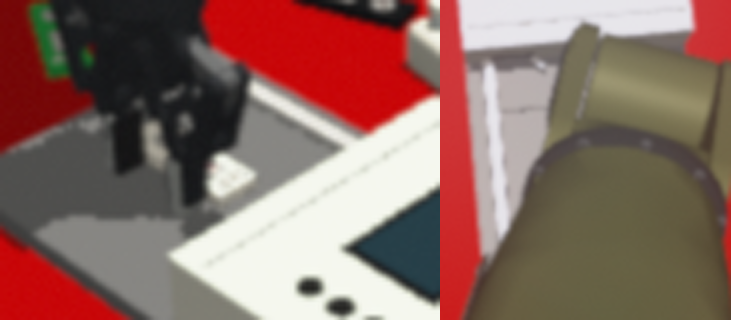

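Request:
{"op": "apply_moves", "data": {"plan": [[0,0,0.4,0,0,0,4.4],[0,0,0.4,0,0,0,4.4],[0,0,0.4,0,0,0,4.4],[0,0,0.4,0,0,0,4.4],[0,0,0.4,0,0,0,4.4],[0,0,0.4,0,0,0,4.4],[0,0,0.4,0,0,0,4.4],[0,0,0.4,0,0,0,4.4],[0,0,0.4,0,0,0,4.4],[0,0,0.4,0,0,0,4.4],[0,0,0,0,0,0,4.4],[0,0,0,0,0,0,4.4]]}}

```text
clock: 10.4
position: [0.533, -0.0773, -0.0172]
eef_rot: [0.707, 0.029, -0.029, -0.707]
force: [1.0, -0.5, 0.5]
width: 0.0441
```

Run:
```python
from h import *
look(11)
```

```text
10.4 [ 0.533  -0.0773 -0.0172] [ 1.   -0.51  0.52] [[-93.4 -52.3]] 0.0812
```

View pics/l11.png

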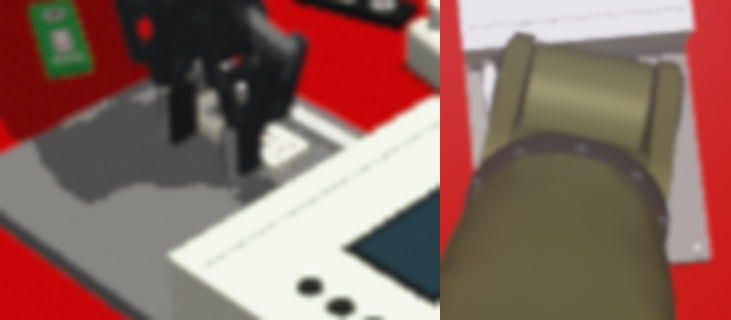

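Now the last 13 mm in small steps, watching the force.

Request:
{"op": "apply_moves", "data": {"plan": [[0,0,0.3,0,0,0,4.4],[0,0,0.3,0,0,0,4.4],[0,0,0.3,0,0,0,4.4],[0,0,0,0,0,0,4.4],[0,0,0,0,0,0,4.4]]}}

```text
clock: 10.92
position: [0.5323, -0.0683, -0.0172]
eef_rot: [-0.707, -0.029, 0.029, 0.707]
force: [0.1, -0.5, 0.5]
width: 0.0441
```

Request:
{"op": "apply_moves", "data": {"plan": [[0,0,0.1,0,0,0,4.4],[0,0,0.1,0,0,0,4.4],[0,0,0,0,0,0,4.4]]}}

```text
clock: 11.17
position: [0.5321, -0.0664, -0.0172]
eef_rot: [0.707, 0.029, -0.029, -0.707]
force: [-0.1, 0.1, 0.5]
width: 0.0444
```

Request:
{"op": "apply_moves", "data": {"plan": [[0,0,0.1,0,0,0,4.4],[0,0,0.05,0,0,0,4.4],[0,0,0,0,0,0,4.4]]}}

```text
clock: 11.42
position: [0.532, -0.0649, -0.0172]
eef_rot: [-0.707, -0.029, 0.029, 0.707]
force: [0.0, 1.1, -0.4]
width: 0.0442
```

Request:
{"op": "apply_moves", "data": {"plan": [[0,0,0.05,0,0,0,4.4],[0,0,0.05,0,0,0,4.4],[0,0,0,0,0,0,4.4]]}}

```text
clock: 11.67
position: [0.5319, -0.0639, -0.0172]
eef_rot: [-0.707, -0.029, 0.029, 0.707]
force: [0.6, 0.0, 0.1]
width: 0.0439
```

Request:
{"op": "apply_moves", "data": {"plan": [[0,0,0.05,0,0,0,4.4],[0,0,0.05,0,0,0,4.4],[0,0,0,0,0,0,4.4]]}}

```text
clock: 11.92
position: [0.5319, -0.0634, -0.0172]
eef_rot: [0.707, 0.029, -0.029, -0.706]
force: [0.3, -3.9, 0.5]
width: 0.0442
```

Run:
```python
from h import *
look(12)
```

```text
11.9167 [ 0.5319 -0.0634 -0.0172] [ 0.27 -3.91  0.53] [[-93.4 -38.4]] 0.0809
```

View pics/l12.png

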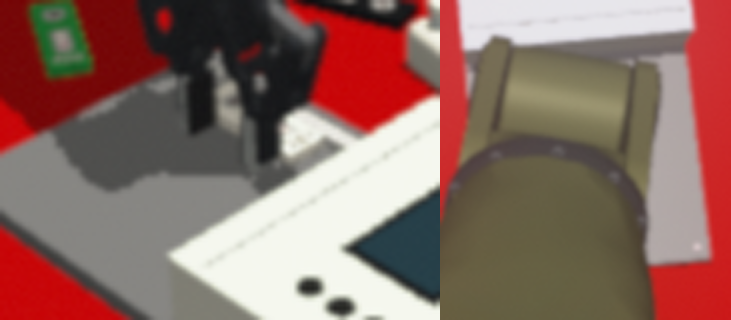

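Request:
{"op": "apply_moves", "data": {"plan": [[0,0,0.05,0,0,0,4.4],[0,0,0,0,0,0,4.4],[0,0,0,0,0,0,4.4]]}}

```text
clock: 12.27
position: [0.5319, -0.0633, -0.0171]
eef_rot: [0.707, 0.029, -0.028, -0.706]
force: [-0.7, -9.4, 0.2]
width: 0.0441
```

Request:
{"op": "apply_moves", "data": {"plan": [[0,0,-0.5,0,0,0,4.4],[0,0,-1.5,0,0,0,4.4],[-1,-3,-3,0,0,0,4.4],[-2.5,-3,0,0,0,0,4.4],[-3,-2,0,0,0,0,4.4],[-3,0,0,0,0,0,4.4],[0,0,0,0,0,0,4.4]]}}

```text
clock: 12.85
position: [0.4379, -0.1187, 0.062]
eef_rot: [-0.706, -0.028, 0.028, 0.707]
force: [-0.1, 0.7, -0.2]
width: 0.0442
```

Run:
```python
from h import *
look(13,sb=(160,240,190,300)); print(todo(-.176,-.015,-.0172))
```

```text
12.85 [ 0.4379 -0.1187  0.062 ] [-0.07  0.66 -0.16] [[-191.5  -85.9]] 0.0799
[1.21 7.91 7.13]
```

View pics/l13.png

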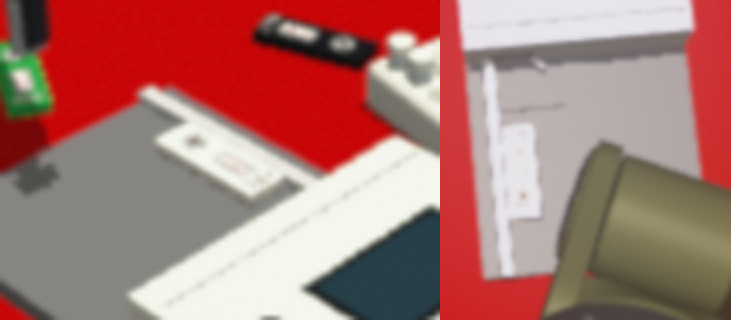

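Run:
```python
from h import *
for c in("scene","top"):
  for t in ("window_end","well_end","cassette"): print(c,t,[(round(d["p"],2),(rd(back(c,d["pixel"],.012))[0]*1000).round(1)) for d in robot.tip_of(c,t)][:3])
im=cv2.imread("pics/top13.png"); r=rect("top",im,.021,X0,X1,Y0,Y1,S)
for y in (-.008,-.014,-.02,-.026):
  xs=np.arange(-.15,-.035,.0005); v=np.array([r[int((X1-wd(x,y)[0])*S),int((Y1-wd(x,y)[1])*S),1] for x in xs]).astype(int)
  b=xs[v>203]; print(y,b.min(),b.max())
for x in (-.07,-.1,-.12):
  ys=np.arange(-.045,-.0,.0005); v=np.array([r[int((X1-wd(x,y)[0])*S),int((Y1-wd(x,y)[1])*S),1] for y in ys]).astype(int)
  print(x,ys[v>203].min(),v[::4])
```

```text
scene window_end [(0.81, array([-53.5, -18.2])), (0.65, array([-197.5,  -61.1])), (0.59, array([-186.7,  112.7]))]
scene well_end [(0.64, array([-133.3,  -11.6])), (0.63, array([-108.2,  124.7])), (0.5, array([-282. ,  -13.2]))]
scene cassette [(0.76, array([-101.4,  -18.5])), (0.66, array([-248.4,  -33. ])), (0.61, array([-159.3,  132.8]))]
top window_end [(0.96, array([-195.7,  121.1])), (0.69, array([-58.4, -16.6])), (0.47, array([-160.3, -262.8]))]
top well_end [(0.86, array([-134.4,  -22.5])), (0.72, array([-131.8,  146.5]))]
top cassette [(0.89, array([-97.5, -19. ])), (0.55, array([-169.5,  137.6])), (0.17, array([42.9,  1.3]))]
-0.008 -0.13599999999999998 -0.05799999999999991
-0.014 -0.13599999999999998 -0.05699999999999991
-0.02 -0.13599999999999998 -0.05699999999999991
-0.026 -0.13499999999999998 -0.05799999999999991
-0.07 -0.028499999999999984 [178 179 179 179 179 179 179 181 199 219 229 228 225 225 227 229 229 229
 229 229 227 223 218]
-0.1 -0.027499999999999983 [178 179 179 179 179 179 178 175 188 211 227 228 227 225 227 229 229 230
 230 230 229 227 223]
-0.12 -0.028499999999999984 [178 178 178 179 179 179 180 186 203 220 229 230 227 221 207 191 198 217
 225 229 229 223 216]
```

Request:
{"op": "apply_moves", "data": {"plan": [[0.2,0,2.5,0,0,0,4.4],[0.2,0,2.5,0,0,0,4.4],[0,0,2.1,0,0,0,4.4],[0,2,0,0,0,0,4.4],[0,2,0,0,0,0,4.4],[0,0,0,0,0,0,4.4],[0,0,0,0,0,0,4.4]]}}

```text
clock: 13.83
position: [0.4395, -0.0474, 0.0211]
eef_rot: [-0.706, -0.028, 0.029, 0.707]
force: [-0.4, 0.0, -0.0]
width: 0.0441
```

Run:
```python
from h import *
look(14,sb=(160,240,190,300)); print(todo(-.184,-.015,-.0172))
```

```text
13.8333 [ 0.4395 -0.0474  0.0211] [-0.41  0.01 -0.02] [[-184.3  -15. ]] 0.0812
[-0.06  3.95  0.04]
```

View pics/l14.png

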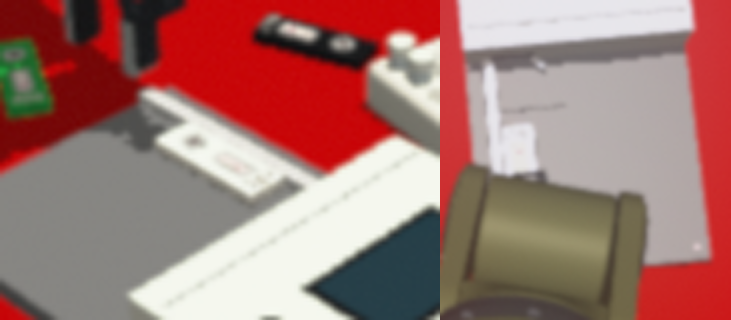

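Request:
{"op": "apply_moves", "data": {"plan": [[0,1.2,0,0,0,0,4.4],[0,1.2,0,0,0,0,4.4],[0,0.8,0,0,0,0,4.4],[0,0.3,0,0,0,0,4.4],[0,0,0,0,0,0,4.4],[0,0,0,0,0,0,4.4]]}}

```text
clock: 14.43
position: [0.4401, -0.0477, -0.013]
eef_rot: [0.707, 0.029, -0.028, -0.706]
force: [0.3, -0.7, 0.3]
width: 0.0441
```

Request:
{"op": "apply_moves", "data": {"plan": [[0,0.2,0,0,0,0,4.4],[0,0.17,0,0,0,0,4.4],[0,0,0,0,0,0,4.4],[0,0,0,0,0,0,4.4]]}}

```text
clock: 14.77
position: [0.4398, -0.0476, -0.0172]
eef_rot: [-0.707, -0.029, 0.029, 0.707]
force: [-0.7, 0.0, -0.3]
width: 0.0441
```

Run:
```python
from h import *
look(15,sb=(160,240,190,300)); print(todo(-.184,-.015,-.0172))
```

```text
14.7667 [ 0.4398 -0.0476 -0.0172] [-0.73  0.04 -0.3 ] [[-184.   -15.2]] 0.081
[-0.01  0.01  0.02]
```

View pics/l15.png

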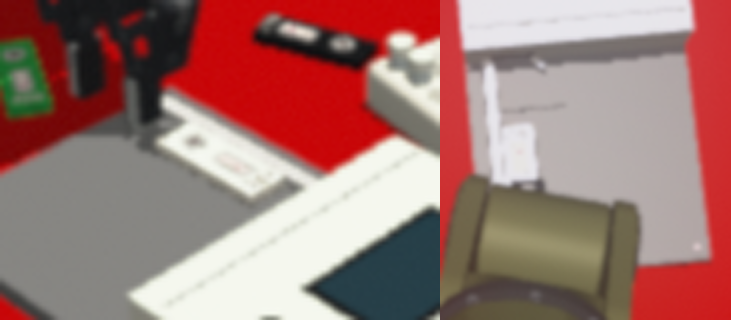

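Request:
{"op": "apply_moves", "data": {"plan": [[0.4,0,0,0,0,0,4.4],[0.4,0,0,0,0,0,4.4],[0.4,0,0,0,0,0,4.4],[0.4,0,0,0,0,0,4.4],[0.4,0,0,0,0,0,4.4],[0.4,0,0,0,0,0,4.4],[0.4,0,0,0,0,0,4.4],[0.4,0,0,0,0,0,4.4],[0.4,0,0,0,0,0,4.4],[0.4,0,0,0,0,0,4.4],[0,0,0,0,0,0,4.4],[0,0,0,0,0,0,4.4]]}}

```text
clock: 15.87
position: [0.4797, -0.0443, -0.0173]
eef_rot: [0.707, 0.029, -0.029, -0.707]
force: [-0.5, 0.4, 0.7]
width: 0.0438
```

Run:
```python
from h import *
look(16,sb=(160,240,190,300))
```

```text
15.8667 [ 0.4797 -0.0443 -0.0173] [-0.46  0.45  0.74] [[-143.9  -15.1]] 0.0811
```

View pics/l16.png

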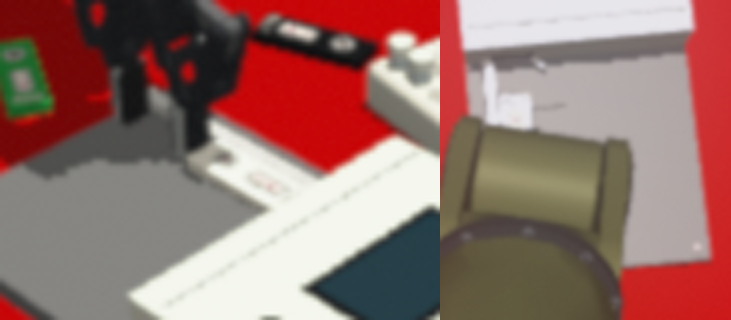

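Request:
{"op": "apply_moves", "data": {"plan": [[0.4,0,0,0,0,0,4.4],[0.4,0,0,0,0,0,4.4],[0.4,0,0,0,0,0,4.4],[0.4,0,0,0,0,0,4.4],[0.4,0,0,0,0,0,4.4],[0.4,0,0,0,0,0,4.4],[0.4,0,0,0,0,0,4.4],[0.4,0,0,0,0,0,4.4],[0.4,0,0,0,0,0,4.4],[0,0,0,0,0,0,4.4],[0,0,0,0,0,0,4.4]]}}

```text
clock: 16.88
position: [0.5155, -0.0414, -0.0173]
eef_rot: [-0.707, -0.029, 0.029, 0.707]
force: [0.0, 0.3, -0.1]
width: 0.0443
```

Run:
```python
from h import *
look(17,sb=(160,240,190,300))
```

```text
16.8833 [ 0.5155 -0.0414 -0.0173] [ 0.04  0.26 -0.14] [[-108.   -15.1]] 0.081
```

View pics/l17.png

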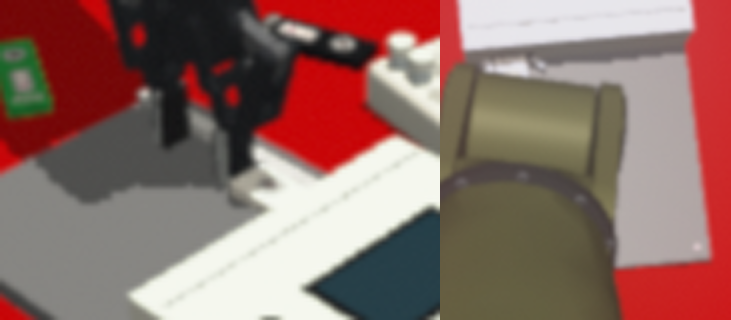

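Request:
{"op": "apply_moves", "data": {"plan": [[0.3,0,0,0,0,0,4.4],[0.3,0,0,0,0,0,4.4],[0.3,0,0,0,0,0,4.4],[0.3,0,0,0,0,0,4.4],[0.3,0,0,0,0,0,4.4],[0.3,0,0,0,0,0,4.4],[0.1,0,0,0,0,0,4.4],[0,0,0,0,0,0,4.4],[0,0,0,0,0,0,4.4]]}}

```text
clock: 17.73
position: [0.5343, -0.0399, -0.0173]
eef_rot: [-0.707, -0.029, 0.029, 0.707]
force: [0.4, -0.7, -0.8]
width: 0.0437
```

Request:
{"op": "apply_moves", "data": {"plan": [[0.1,0,0,0,0,0,4.4],[0.1,0,0,0,0,0,4.4],[0,0,0,0,0,0,4.4]]}}

```text
clock: 17.98
position: [0.5366, -0.0397, -0.0172]
eef_rot: [0.707, 0.029, -0.029, -0.707]
force: [-0.6, -0.7, -1.0]
width: 0.0439
```

Request:
{"op": "apply_moves", "data": {"plan": [[0.1,0,0,0,0,0,4.4],[0.1,0,0,0,0,0,4.4],[0,0,0,0,0,0,4.4]]}}

```text
clock: 18.23
position: [0.5386, -0.0396, -0.0172]
eef_rot: [0.707, 0.029, -0.029, -0.707]
force: [-0.1, 0.1, 0.1]
width: 0.0441
```

Run:
```python
from h import *
look(18,sb=(160,240,190,300))
```

```text
18.2333 [ 0.5386 -0.0396 -0.0172] [-0.14  0.09  0.12] [[-84.8 -15.2]] 0.081
```

View pics/l18.png

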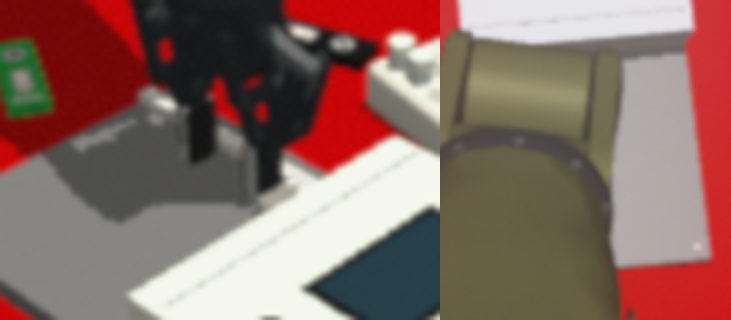

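Request:
{"op": "apply_moves", "data": {"plan": [[0.1,0,0,0,0,0,4.4],[0.1,0,0,0,0,0,4.4],[0,0,0,0,0,0,4.4]]}}

```text
clock: 18.58
position: [0.5406, -0.0394, -0.0172]
eef_rot: [0.707, 0.029, -0.029, -0.707]
force: [0.3, -0.5, -0.2]
width: 0.0441
```

Request:
{"op": "apply_moves", "data": {"plan": [[0.1,0,0,0,0,0,4.4],[0,0,0,0,0,0,4.4]]}}

```text
clock: 18.75
position: [0.5416, -0.0393, -0.0172]
eef_rot: [0.707, 0.029, -0.029, -0.707]
force: [-0.3, 0.3, -0.8]
width: 0.044
```

Request:
{"op": "apply_moves", "data": {"plan": [[0.1,0,0,0,0,0,4.4],[0,0,0,0,0,0,4.4]]}}

```text
clock: 18.92
position: [0.5425, -0.0392, -0.0172]
eef_rot: [0.707, 0.029, -0.029, -0.707]
force: [-0.1, -0.4, -0.1]
width: 0.0441
```

Request:
{"op": "apply_moves", "data": {"plan": [[0.1,0,0,0,0,0,4.4],[0,0,0,0,0,0,4.4]]}}

```text
clock: 19.08
position: [0.5435, -0.0391, -0.0172]
eef_rot: [-0.707, -0.029, 0.029, 0.707]
force: [-0.2, -0.1, 0.7]
width: 0.044
```

Request:
{"op": "apply_moves", "data": {"plan": [[0.1,0,0,0,0,0,4.4],[0,0,0,0,0,0,4.4]]}}

```text
clock: 19.25
position: [0.5445, -0.0391, -0.0172]
eef_rot: [0.707, 0.029, -0.029, -0.707]
force: [-0.4, 0.8, -0.3]
width: 0.044
```

Run:
```python
from h import *
look(19,sb=(170,230,220,303))
```

```text
19.25 [ 0.5445 -0.0391 -0.0172] [-0.4   0.76 -0.26] [[-78.9 -15.1]] 0.081
```

View pics/l19.png

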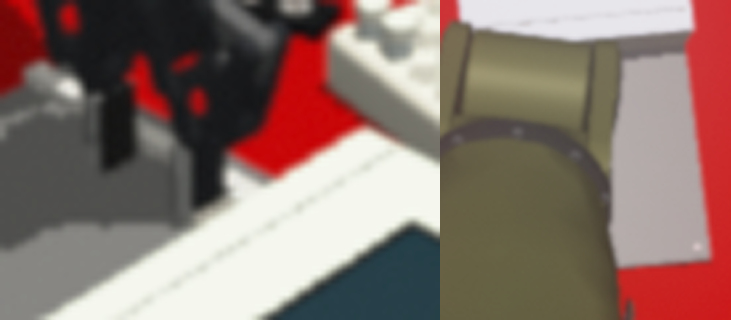

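Request:
{"op": "apply_moves", "data": {"plan": [[0.1,0,0,0,0,0,4.4],[0,0,0,0,0,0,4.4]]}}

```text
clock: 19.52
position: [0.5455, -0.039, -0.0172]
eef_rot: [-0.707, -0.029, 0.029, 0.707]
force: [-0.1, 0.6, -0.4]
width: 0.0443
```

Request:
{"op": "apply_moves", "data": {"plan": [[0.1,0,0,0,0,0,4.4],[0,0,0,0,0,0,4.4]]}}

```text
clock: 19.68
position: [0.5466, -0.0389, -0.0172]
eef_rot: [0.707, 0.029, -0.029, -0.707]
force: [-0.3, 0.9, -0.0]
width: 0.044
```

Request:
{"op": "apply_moves", "data": {"plan": [[0.1,0,0,0,0,0,4.4],[0,0,0,0,0,0,4.4]]}}

```text
clock: 19.85
position: [0.5475, -0.0388, -0.0172]
eef_rot: [0.707, 0.029, -0.029, -0.707]
force: [0.2, -0.3, 0.2]
width: 0.0442
```

Request:
{"op": "apply_moves", "data": {"plan": [[0.1,0,0,0,0,0,4.4],[0,0,0,0,0,0,4.4]]}}

```text
clock: 20.02
position: [0.5485, -0.0387, -0.0173]
eef_rot: [-0.707, -0.029, 0.029, 0.707]
force: [-0.5, -0.4, -0.3]
width: 0.0444
```

Request:
{"op": "apply_moves", "data": {"plan": [[0.1,0,0,0,0,0,4.4],[0,0,0,0,0,0,4.4]]}}

```text
clock: 20.18
position: [0.5488, -0.0387, -0.0174]
eef_rot: [-0.706, -0.028, 0.029, 0.707]
force: [-5.2, -0.3, 3.4]
width: 0.0444
```

Request:
{"op": "apply_moves", "data": {"plan": [[0.1,0,0,0,0,0,4.4],[0,0,0,0,0,0,4.4]]}}

```text
clock: 20.35
position: [0.549, -0.0386, -0.0175]
eef_rot: [-0.706, -0.027, 0.03, 0.707]
force: [-11.9, -1.7, 7.9]
width: 0.044
```

Run:
```python
from h import *
look(20,sb=(170,230,220,303))
s=cv2.imread("pics/scene20.png"); z=cv2.resize(s[170:230,220:303],(830,600)); 
for x in(-.044,-.04,-.05):
  print(x,(proj("scene",[[*wd(x,-.028),.012],[*wd(x,-.0),.021],[*wd(x,-.028),.021]])-[220,170])*[440/83,320/60])
```

```text
20.35 [ 0.549  -0.0386 -0.0175] [-11.86  -1.73   7.92] [[-74.3 -15.1]] 0.081
-0.044 [[189.09226968 234.29531721]
 [236.17247477 188.54751339]
 [188.78628785 216.67865307]]
-0.04 [[195.8525383  238.32264151]
 [242.97243306 192.41409573]
 [195.58185324 220.68269955]]
-0.05 [[179.01554592 228.29226664]
 [226.03585641 182.78364428]
 [178.65729084 210.71049995]]
```

View pics/l20.png

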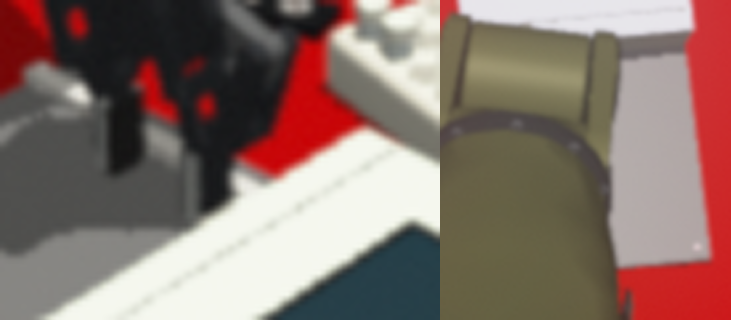

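Request:
{"op": "apply_moves", "data": {"plan": [[-0.3,0,0,0,0,0,4.4],[-0.7,0,0,0,0,0,4.4],[-2,-1,0,0,0,0,4.4],[-2,-3,0,0,0,0,4.4],[0,-3,-3,0,0,0,4.4],[-2,0,-3,0,0,0,4.4],[-2,0,-3,0,0,0,4.4],[-2,0,-2,0,0,0,4.4],[0,0,0,0,0,0,4.4]]}}

```text
clock: 21.2
position: [0.447, -0.1594, 0.0523]
eef_rot: [0.707, 0.027, -0.028, -0.706]
force: [0.8, 0.3, 0.2]
width: 0.044
```

Run:
```python
from h import *
look(21,sb=(170,230,220,303),tb=(150,205,250,300))
r=rect("top",cv2.imread("pics/top21.png"),.021,X0,X1,Y0,Y1,S)
for y in (-.004,-.008,-.014,-.02,-.025):
  xs=np.arange(-.07,-.0,.0005); v=np.array([r[int((X1-wd(x,y)[0])*S),int((Y1-wd(x,y)[1])*S),1] for x in xs]).astype(int)
  b=xs[v>203]; print(y,b.min() if len(b) else v[::6],b.max() if len(b) else '')
for x in (-.02,-.025,-.03,-.035,-.04):
  ys=np.arange(-.045,-.0,.0005); v=np.array([r[int((X1-wd(x,y)[0])*S),int((Y1-wd(x,y)[1])*S),1] for y in ys]).astype(int)
  b=ys[v>203]; print(x,b.min() if len(b) else '',v[::5])
```

```text
21.2 [ 0.447  -0.1594  0.0523] [0.76 0.34 0.21] [[-185.8 -127.2]] 0.0777
-0.004 -0.04249999999999998 -0.005499999999999949
-0.008 -0.04149999999999998 -0.005499999999999949
-0.014 -0.04099999999999998 -0.004999999999999949
-0.02 -0.04149999999999998 -0.003999999999999948
-0.025 -0.04199999999999998 -0.0044999999999999485
-0.02 -0.027499999999999983 [177 176 177 176 177 175 182 208 229 230 227 222 216 218 224 228 230 230]
-0.025 -0.026999999999999982 [177 177 177 178 177 176 178 203 224 227 224 212 193 196 217 225 228 225]
-0.03 -0.027499999999999983 [177 177 177 177 177 177 185 209 224 226 222 221 221 221 224 227 228 219]
-0.035 -0.028499999999999984 [177 177 178 178 178 179 192 215 227 229 230 230 230 230 230 230 228 218]
-0.04 -0.028499999999999984 [176 177 177 178 177 178 192 215 224 223 222 221 223 223 223 225 226 218]
```

View pics/l21.png

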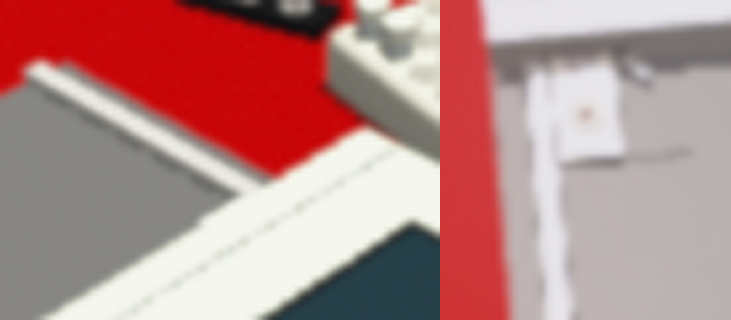

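Run:
```python
from h import *
from scipy.ndimage import map_coordinates
for n,xa in (("13",(-.125,-.065)),("21",(-.038,-.016))):
  im=cv2.imread(f"pics/top{n}.png")[:,:,1].astype(float)
  def samp(P): p=proj("top",P); return map_coordinates(im,[p[:,1],p[:,0]],order=3)
  pts=[]
  for x in np.arange(xa[0],xa[1],.001):
    ys=np.arange(-.04,-.018,.0001); v=samp(np.array([[*wd(x,y),.021] for y in ys])); th=(178+228)/2
    pts.append((x,ys[np.where(v>th)[0][0]]))
  pts=np.array(pts); k=np.polyfit(pts[:,0],pts[:,1],1); print(n,"side slope",k[0],"mean y",pts[:,1].mean()*1000,"sd",(pts[:,1]-np.polyval(k,pts[:,0])).std()*1000)
  x0=-.136 if n=="13" else -.043
  e=[]
  for y in np.arange(-.025,-.005,.001):
    xs=np.arange(x0-.012,x0+.008,.0001); v=samp(np.array([[*wd(x,y),.021] for x in xs])); e.append((y,xs[np.where(v>203)[0][0]]))
  e=np.array(e); k=np.polyfit(e[:,0],e[:,1],1); print(" end slope",k[0],"mean x",e[:,1].mean()*1000)
```

```text
13 side slope 0.004937482634065046 mean y -27.85166666666632 sd 0.724006652838891
 end slope 0.017293233082702798 mean x -136.33000000000132
21 side slope 0.05443252399774236 mean y -28.036363636363294 sd 0.43313138014286534
 end slope -0.0015037593984965339 mean x -41.66999999999961
```

Run:
```python
from h import *
print(todo(-.064,-.065,-.0172), st()["force"])
```

```text
[11.93  6.96  6.03] [-0.6850488   0.53607161  0.30864357]
```

Request:
{"op": "apply_moves", "data": {"plan": [[2.4,0,1.2,0,-0.003,0,4.4],[2.4,0,1.2,0,0,0,4.4],[2.4,0,1.2,0,0,0,4.4],[2.4,0,1.2,0,0,0,4.4],[2.4,0,1.2,0,0,0,4.4],[0,2,0,0,0,0,4.4],[0,2,0,0,0,0,4.4],[0,1.3,0,0,0,0,4.4],[0,0.7,0,0,0,0,4.4],[0,0,0,0,0,0,4.4],[0,0,0,0,0,0,4.4]]}}

```text
clock: 22.22
position: [0.5644, -0.0867, -0.0074]
eef_rot: [0.706, 0.03, -0.03, -0.706]
force: [0.9, 0.5, 0.4]
width: 0.0439
```

Run:
```python
from h import *
print(todo(-.064,-.042,-.0172), st()["force"],st()["position"], R.from_quat(st()["eef_rot"]).as_matrix()[1,0])
```

```text
[-0.1   0.98  2.22] [0.89828712 0.48957707 0.39040606] [ 0.56440505 -0.08670786 -0.00737327] 0.08389916201181698
```

Request:
{"op": "apply_moves", "data": {"plan": [[-0.1,0.5,0,0,0.003,0,4.4],[0,0.42,0,0,0,0,4.4],[0,0,0.4,0,0,0,4.4],[0,0,0.4,0,0,0,4.4],[0,0,0.4,0,0,0,4.4],[0,0,0.4,0,0,0,4.4],[0,0,0.4,0,0,0,4.4],[0,0,0.2,0,0,0,4.4],[0,0,0,0,0,0,4.4],[0,0,0,0,0,0,4.4]]}}

```text
clock: 23.05
position: [0.5615, -0.0648, -0.0169]
eef_rot: [0.707, 0.029, -0.029, -0.707]
force: [-0.5, -0.0, -0.2]
width: 0.0441
```

Run:
```python
from h import *
print(todo(-.064,-.0387,-.0172), st()["force"],st()["position"], R.from_quat(st()["eef_rot"]).as_matrix()[1,0])
```

```text
[0.01 0.03 0.35] [-0.54552459 -0.04416859 -0.23903009] [ 0.56146213 -0.06484428 -0.01690273] 0.08115270753609635
```

Request:
{"op": "apply_moves", "data": {"plan": [[0,0,0.1,0,0,0,4.4],[0,0,0.1,0,0,0,4.4],[0,0,0,0,0,0,4.4]]}}

```text
clock: 23.3
position: [0.5612, -0.0629, -0.017]
eef_rot: [-0.707, -0.029, 0.029, 0.707]
force: [-0.1, 0.8, 1.3]
width: 0.0439
```

Request:
{"op": "apply_moves", "data": {"plan": [[0,0,0.1,0,0,0,4.4],[0,0,0.05,0,0,0,4.4],[0,0,0,0,0,0,4.4]]}}

```text
clock: 23.55
position: [0.5611, -0.0614, -0.017]
eef_rot: [-0.707, -0.029, 0.029, 0.707]
force: [-0.6, -0.3, 0.3]
width: 0.0443
```

Request:
{"op": "apply_moves", "data": {"plan": [[0,0,0.05,0,0,0,4.4],[0,0,0,0,0,0,4.4]]}}

```text
clock: 23.72
position: [0.5611, -0.061, -0.017]
eef_rot: [0.707, 0.029, -0.029, -0.706]
force: [-0.2, 0.1, 0.4]
width: 0.0441
```

Request:
{"op": "apply_moves", "data": {"plan": [[0,0,0.05,0,0,0,4.4],[0,0,0,0,0,0,4.4]]}}

```text
clock: 23.88
position: [0.5611, -0.0608, -0.0169]
eef_rot: [0.707, 0.029, -0.029, -0.706]
force: [-0.6, -4.2, 0.7]
width: 0.0441
```

Request:
{"op": "apply_moves", "data": {"plan": [[0,0,0.05,0,0,0,4.4],[0,0,0,0,0,0,4.4]]}}

```text
clock: 24.05
position: [0.561, -0.0607, -0.0169]
eef_rot: [0.707, 0.029, -0.028, -0.706]
force: [-0.0, -6.6, -0.2]
width: 0.044
```

Request:
{"op": "apply_moves", "data": {"plan": [[0,0,-0.5,0,0,0,4.4],[0,0,-1.5,0,0,0,4.4],[0,-2,-2,0,0,0,4.4],[-2,-3,-1,0,0,0,4.4],[-3,-2,0,0,0,0,4.4],[-3,0,-2,0,0,0,4.4],[-3,0,-2,0,0,0,4.4],[-2,0,-1,0,0,0,4.4],[0,0,0,0,0,0,4.4],[0,0,0,0,0,0,4.4]]}}

```text
clock: 24.88
position: [0.4392, -0.1707, 0.0533]
eef_rot: [-0.707, -0.028, 0.028, 0.707]
force: [0.2, -0.3, 0.3]
width: 0.044
```

Run:
```python
from h import *
look(23,sb=(130,300,130,350),tb=(150,205,250,300))
print([(round(d["p"],2),(rd(back("top",d["pixel"],.012))[0]*1000).round(1)) for d in robot.tip_of("top","well_end")])
from scipy.ndimage import map_coordinates
im=cv2.imread("pics/top23.png")[:,:,1].astype(float)
def samp(P): p=proj("top",P); return map_coordinates(im,[p[:,1],p[:,0]],order=3)
e=[]
for y in np.arange(-.025,-.005,.001):
    xs=np.arange(-.055,-.035,.0001); v=samp(np.array([[*wd(x,y),.021] for x in xs])); e.append(xs[np.where(v>203)[0][0]])
print("end",np.mean(e)); 
e=[]
for x in np.arange(-.038,-.016,.001):
    ys=np.arange(-.04,-.018,.0001); v=samp(np.array([[*wd(x,y),.021] for y in ys])); e.append(ys[np.where(v>203)[0][0]])
print("side",np.polyfit(np.arange(-.038,-.016,.001)[:len(e)],e,1)[0],np.mean(e))
```

```text
24.8833 [ 0.4392 -0.1707  0.0533] [ 0.18 -0.32  0.29] [[-194.5 -137.8]] 0.0792
[(0.89, array([-136.7,  152.3])), (0.87, array([-309.8,   -3.4])), (0.6, array([-6.8, -5.5])), (0.46, array([-37.2, -14.3]))]
end -0.04165499999999962
side 0.039017504234896236 -0.02774999999999965
```

View pics/l23.png

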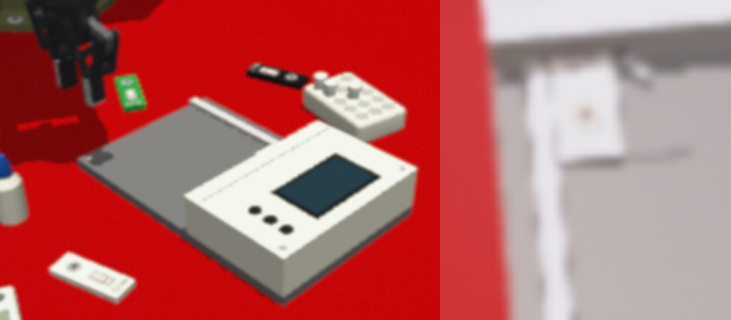

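View pics/top23.png

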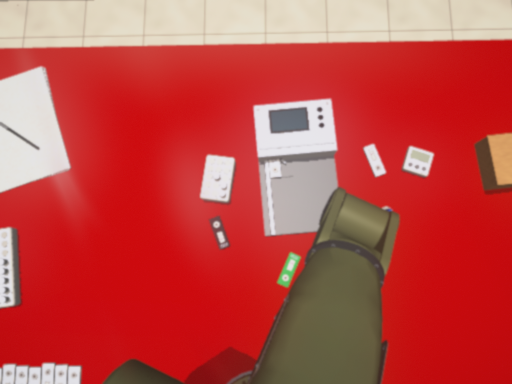

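```bash
python3 -c "
from workcell import robot
print(robot.finish_job())"
```

```text
the job is handed in; nothing more can be done
None
```

The cassette is loaded: I pushed it flush against the guide rail, then slid it along the rail into the slot up to the stop. The job is handed in at about 25 s of the 51 s, and no verdict was reported.

**What I did:**
- **Rail:** I pushed the cassette sideways with both fingertips, opened 44 mm, until the rail pushed back with about 9 N. A top picture taken after that showed its long edge along the rail.
- **Slot:** I pushed its outer end along the rail until the stop pushed back with about 12 N.
- **Check press:** I then pressed lightly sideways (about 7 N) on the part that sticks out. The fingers met it at the same distance from the rail as in the first push.

**Last checks:**
- The cassette's right edge was 27.8 mm from the rail face, against a nominal 28.
- The outer end measured at x ≈ -42 mm, where -44 is nominal. One pixel is about 2.3 mm, and in the picture the end is level with the dark line.
- The robot was clear of everything and the other things looked unmoved, except that the arm partly hid the bottle in the last top picture.

**What disagreed:**
- **Fingertip height:** the tips met the shelf about 30 mm lower on the reported TCP height than I expected. While finding that, they pressed on the shelf once, with a wrist force of about 38 N. I backed off and used that contact as the height reference.
- **Tilt:** a line fitted to the short visible edge suggested a tilt of about 0.04 rad. I put that down to pixel noise, because the edge distance and both contact presses agree with the cassette being flush.

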